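# Pop open the bit case on the marble carver's bench

### The job

Open the blue bit case: press down its yellow release tab so that the blue lid springs up by itself, then push the lid all the way back until it rests fully open on its own. Leave the red case shut, and do not pick up or shift the other things on the bench.

Things in the scene. Friction and masses are not known exactly. Their poses are not given: they have to be found in the camera images.
- blue_case: Low dark-steel drill-bit case with a flat blue lid, fixed to the bench; 110 mm (its own x) by 150 mm (its own y), 46.5 mm high with the lid shut. Origin: centre of its underside. Its x axis points from the yellow catch at the front (-x) to the lid hinge at the back (+x); z is up. Its yaw about z varies within +-0.4 rad of the world's.
- blue_tab_pad (a point): Point on top of the yellow thumb tab that releases the blue lid, in the middle of where to press. The tab sticks out level from the middle of the case's front: a ledge 34 mm wide and 50 mm long, its top 24.5 mm above the bench; the point is 34 mm out (case -x) from the upright part of the catch, 47 mm out from the front edge of the lid, and moves with the tab. Press straight down.
- blue_tab (a joint): Turn of the blue case's release tab, rad: 0 at rest, grows as the tab is pressed down, stop at 0.28 (about 10 mm down at the pressing point). The catch lets go at about 0.11 to 0.14 (4 to 5 mm down); it takes about 1.5 N to start and 5 N to reach the stop. It springs back when let go.
- blue_lid (a joint): Opening angle of the blue lid, rad: 0 shut and latched; released, a spring plunger under it lifts it in about half a second to about 0.55 and holds it there; from there it turns easily (1 to 2 N at the front edge); past upright (1.57) it falls on slowly by its own weight to the stop at 1.9, where it stays. Short of upright it falls back to about 0.55.
- blue_lid_edge (a point): Middle of the front edge of the blue lid plate (110 mm from the hinge; the plate is 4 mm thick, 150 mm wide). A steel tongue 26 mm wide and 5 mm long sticks out beyond it. Moves with the lid.
- blue_hinge (a point): Middle of the blue lid's hinge line, at the back top edge of the case, 42.5 mm above the bench; the hinge line runs along the case's y axis.
- red_case: Low dark-steel drill-bit case with a flat red lid, fixed to the bench; 110 mm (its own x) by 150 mm (its own y), 46.5 mm high with the lid shut. Origin: centre of its underside. Its x axis points from the yellow catch at the front (-x) to the lid hinge at the back (+x); z is up. Its yaw about z varies within +-0.4 rad of the world's. The same case as the blue one, to be left shut; either may stand on the left.
- red_lid (a joint): Opening angle of the red lid, rad, 0 shut: must stay shut.
- wedge: Loose light wooden wedge, 110 x 32 x about 17 mm, lying on the bench between the two cases. Origin under its centre. To be left alone.
- offcut: Loose marble offcut, 70 x 50 x 30 mm. Origin under its centre. To be left alone.
- chisel: Loose hand tool with a wooden handle and steel shank, 200 mm long, lying down. To be left alone.
- mallet: Loose wooden carver's mallet standing on its head, 88 mm across, 195 mm high. Origin under its centre. To be left alone.
- wax_tin: Loose aluminium tin, 72 mm across, 55 mm high, standing between and behind the cases. Origin under its centre. To be left alone.
- brush: Loose dusting brush, 200 mm long, lying down. To be left alone.
- cup: Loose white cup, 76 mm across, 90 mm high. Origin under its centre. To be left alone.

How it is judged (in metres and radians):
On the way, in this order (a step that is already met when the one before it is completed fails the run):
1. the blue case's tab is pressed while its lid is still shut (value of joint blue_tab above 0.08 rad and value of joint blue_lid below 0.12 rad).
2. the lid has sprung part open by itself, untouched by the robot (value of joint blue_lid between 0.3 and 0.9 rad and contact force between each of the arm, the fingers and blue_lid below 0.2 N), for 0.1 s.
3. the lid is pushed back past upright to fully open (value of joint blue_lid above 1.75 rad), for 0.2 s.
At the end, for the whole second after the job is handed in: The blue lid rests open past 1.75 rad (of 1.9), its tab has sprung back, the red lid is shut (under 0.05 rad), and every loose thing on the bench is within 30 mm of where it was, with the mallet, tin and cup upright (within 0.3 rad) (value of joint blue_lid above 1.75 rad and velocity of joint blue_lid between -0.1 and 0.1 rad/s and value of joint blue_tab below 0.06 rad and value of joint red_lid below 0.05 rad and distance of each of wedge, offcut, chisel, mallet, wax_tin, brush, cup from where it was at the start of the episode below 0.03 m and angle between each of mallet, wax_tin, cup's own z axis and vertical below 0.3 rad); the robot touches nothing.
It fails at once if the red case is opened (value of joint red_lid above 0.1 rad).
It fails at once if a bystander is picked up, knocked over or shifted by more than 30 mm (distance of any of wedge, offcut, chisel, mallet, wax_tin, brush, cup from where it was at the start of the episode above 0.03 m or angle between any of mallet, wax_tin, cup's own z axis and vertical above 0.3 rad).
It also fails if it takes over 45 s, if anything falls off the work surface, if the arm or the gripper's body presses on something with over 40 N, if the wrist force passes 120 N, or if a joint passes its speed limit or range.

### The arm

A 7-joint arm with a two-finger parallel gripper is mounted at the origin on the work surface. World frame = base frame: x ahead of the robot, y to its left, z up, the work surface at z = 0. Lengths are in m, angles in degrees, forces in N, time in s.
With the tool pointing down it reaches from about 0.425 to 0.825 m from the base axis. Payload 3.6 kg.
Tool frame: the origin (TCP) lies on the centre line of the jaws, within the pads' length; the fingertips stand 22 mm ahead of it and the grasp point (between the pads) lies 3 mm ahead of it; z points along the fingers, y is the line along which they close (so a half turn about z gives the same grasp; the last joint's range is limited). The gripper opens to 85 mm and grips with 20 to 120 N. Pads are 22 mm wide; open, the fingers measure 114 mm over their backs; the gripper's body (76 mm by 85 mm) begins 54 mm behind the grasp point. The pads swing forward as they close: fully open they stand 13 mm farther back than shut.
Start: joints at [-65.289, 35.231, -0.722, 81.555, 0.464, 63.22, -2.315], TCP at [0.287, 0.583, 0.253] pointing down, gripper open.
Joint ranges: [-178.69, 178.69], [-17.37, 117.87], [-77.05, 75.6], [15.02, 138.74], [-78.02, 258.01], [0.78, 113.62], [-162.83, 162.83]. Speed limits (degrees/s): [159.86, 159.86, 180, 180, 180, 180, 180].

### API

Orientations are given as a 3x3 rotation matrix whose columns are the frame's x, y, z axes.
In Python, from workcell import ctrl, imaging, order gives the robot as it stands.
- The arm moves only by the tool drive_tool, never from a script. Its argument "increments" is a list of rows, each a list of 6 numbers: the shift along the world's x, y, z in mm, then the turn, a rotation vector about the world's x, y, z in degrees. In form: [[dx, dy, dz, rx, ry, rz], ...]. A call has exactly 10 rows; each row is the pose to reach, as a shift and turn from the pose commanded when the call began; what a row does not reach only later rows make up. A row lasts 1/10 s, in which the tool goes at most 50 mm and 8.59 degrees, less where a joint would pass 70% of its speed; a pose out of reach is approached as far as the arm can. A call with a gripper value outside its range is refused whole. "fingers" is the closure, from 0 (fully open) to 1 (shut), set as the call begins (left out, the last holds). The fingers move at their own pace and stop on an object; the grip force is fixed at half the most. Time passes only in rows, so rows that repeat a pose let the fingers close, or fill a call up. It gives the time, the measured TCP pose, the force, the opening and the grip force at its end, in the units of the state.
- ctrl.observe(): the state, without advancing time (a new reading comes with each control period).
- imaging.camera(name): name is "scene" or "top" or "wrist"; returns the picture (400x640x3 uint8, red, green, blue); there is no depth.
- imaging.get_calibration(name): a dict with "fx", "fy", "cx", "cy" (pixels), "camera_from_world" (4x4, takes a point from world to camera coordinates). Camera axes: x right, y down, z forward; pixel columns grow to the right and rows downward; lengths in m; the calibration is good to about 2 mm. The wrist camera is an equidistant fisheye: a pixel r from the principal point sees the ray r / f radians off the axis. A picture is of the moment at which its call begins: read the wrist's pose just before it. get_calibration takes no time and is no camera call; for the wrist camera it gives the pose at the moment of the call.
- order.hand_in(): hands the job in; it is judged then, once.
Trained networks look in the newest picture that a camera, given by its name, has taken for a name from the list of things; names that differ only in an ending like _2 or _b are one class to them, and where a whole thing is asked for, a point or a joint stands for the part that bears it (a point fixed in the world has none). Each returns a list of dicts, best first, with "confidence" (0 to 1); they miss things now and then, are a little off and sometimes report something else, mostly with a low value. They report only what shows in the picture. A call takes as long as a camera call.
- imaging.cut_out(thing, camera): "pixels" (400x640 bool, what is visible of it).
- imaging.mark_of(thing, camera): "centre" ([x, y, z] in m, in world coordinates, good to about 4 mm: a listed point, or the origin of a listed thing).
The state is a dict: "clock": time; "q": joint angles; "qvel": joint speeds; "joint_efforts": joint torques, N m; "tcp_pos": TCP position; "tool_rot": TCP orientation; "ft_force": force on the tool from outside, world axes, zero at the start; "wrist_torque": the same for the moment, N m; "gripper_width": opening from 0.0 (shut) to 1.0 (fully open); "gripper_force": force on a finger pad.
Only numpy, scipy, OpenCV 4.12 (cv2) and the standard library are available. Lean on these libraries where they do the work, as an engineer would, in place of code of your own. Each camera call takes 0.05 s, during which the arm holds its last target. There are 200 camera calls.

## Working session

There is one attempt and no reset: what is moved stays moved. The work goes in short steps, Python scripts to look and compute and a tool call to move; the robot and the scene stay as the last step left them, time stands still between calls to the robot, and variables do not carry over. Pictures are saved under pics/ and viewed, at most 10 in all, crops included, and the job is handed in when it is done.

Besides the shell and the picture viewer there is one more tool, called after ">>>" by a JSON object that holds its "op" and its "data". drive_tool: Moves the arm, as the interface text tells. Its arguments: {"type":"object","properties":{"increments":{"type":"array"},"fingers":{"type":"number"}},"required":["increments"]}

```bash
mkdir -p pics
python3 - <<'E'
from workcell import ctrl, imaging
import cv2
s=ctrl.observe(); print(s['clock'],s['tcp_pos'],s['tool_rot'],s['ft_force'])
for c in ['scene','top']:
    im=imaging.camera(c); cv2.imwrite(f'pics/{c}1.png',im[:,:,::-1])
    for t in ['blue_case','blue_tab_pad','blue_lid_edge','blue_hinge','red_case','wax_tin','mallet','cup','wedge','offcut']:
        r=imaging.mark_of(t,c); print(c,t,[(list(map(lambda v:round(float(v),3),x['centre'])),round(x['confidence'],2)) for x in r[:2]])
E
```

```text
0.0 [0.28694568 0.58242745 0.2521102 ] [[-8.97056364e-01  4.41914708e-01 -1.12774967e-03]
 [ 4.41916144e-01  8.97053193e-01 -2.38543374e-03]
 [-4.25068084e-05 -2.63823930e-03 -9.99996519e-01]] [ 0.513829    0.92561597 -0.98726259]
scene blue_case [([0.589, 0.19, 0.002], 0.58)]
scene blue_tab_pad [([0.489, 0.153, 0.025], 0.54), ([0.526, -0.195, -0.005], 0.25)]
scene blue_lid_edge [([0.534, 0.17, 0.048], 0.63), ([0.49, 0.418, 0.002], 0.18)]
scene blue_hinge [([0.662, 0.406, -0.003], 0.65), ([0.633, 0.209, 0.04], 0.56)]
scene red_case [([0.524, -0.195, -0.003], 0.69)]
scene wax_tin [([0.746, 0.013, -0.001], 0.96)]
scene mallet [([0.664, 0.404, 0.001], 0.88)]
scene cup [([0.708, -0.362, -0.001], 0.81), ([0.492, 0.418, -0.001], 0.29)]
scene wedge [([0.465, -0.006, 0.001], 0.81)]
scene offcut [([0.353, 0.297, 0.003], 0.59), ([0.75, 0.011, 0.002], 0.51)]
top blue_case [([0.584, 0.189, -0.003], 0.76)]
top blue_tab_pad [([0.487, 0.153, 0.027], 0.82), ([0.472, -0.437, 0.002], 0.73)]
top blue_lid_edge [([0.535, 0.17, 0.046], 0.87), ([0.472, -0.431, 0.004], 0.39)]
top blue_hinge []
top red_case [([0.521, -0.195, -0.002], 0.72)]
top wax_tin [([0.745, 0.013, -0.002], 0.84)]
top mallet [([0.664, 0.412, 0.001], 0.6)]
top cup [([0.708, -0.361, 0.003], 0.92)]
top wedge [([0.459, -0.002, -0.004], 0.84)]
top offcut [([0.351, 0.296, 0.002], 0.74)]
```

View pics/scene1.png

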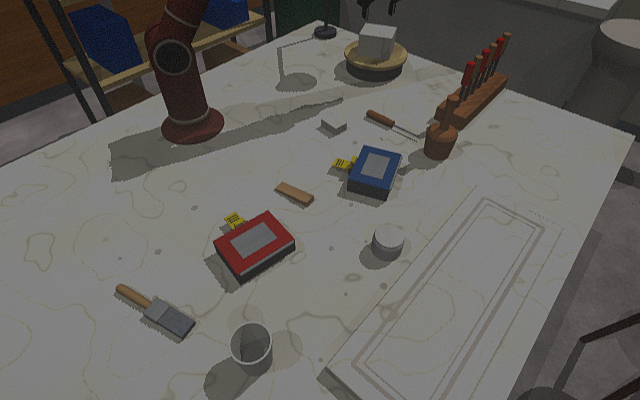

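View pics/top1.png

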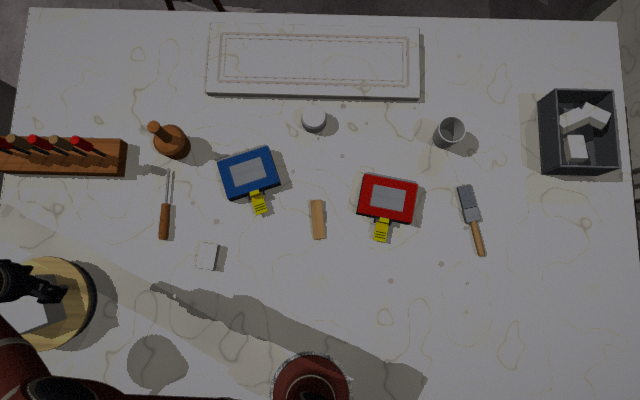

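The detections agree with both pictures. Blue case: scene image around (377,172), top image around (249,172). Its yellow tab lies towards the robot at top image (258,203). Case yaw is about 20.8°. I'll close the fingers and move above the tab.

>>> {"op": "drive_tool", "data": {"increments": [[20, -43, -7, 0, 0, 4.7], [40, -86, -14, 0, 0, 9.4], [60, -129, -21, 0, 0, 14.1], [80, -172, -28, 0, 0, 18.8], [100, -215, -35, 0, 0, 23.5], [120, -258, -42, 0, 0, 28.2], [140, -301, -49, 0, 0, 32.9], [160, -344, -56, 0, 0, 37.6], [180, -387, -63, 0, 0, 42.3], [199, -430, -70, 0, 0, 47]], "fingers": 1}}

```text
clock: 2.1
tcp_pos: [0.4873, 0.1513, 0.1834]
tool_rot: [[-0.934, -0.358, 0.001], [-0.358, 0.934, 0.0], [-0.001, -0.0, -1.0]]
ft_force: [1.3, 0.3, 0.5]
gripper_width: 0.004
gripper_force: 0.0
```

Run:
```python
from workcell import ctrl, imaging
import cv2, numpy as np
s=ctrl.observe(); print(s['clock'],s['tcp_pos'],s['tool_rot'],s['ft_force'],s['gripper_width'])
k=imaging.get_calibration('wrist'); T=np.linalg.inv(k['camera_from_world']); print('cam in tool',np.array(s['tool_rot']).T@(T[:3,3]-s['tcp_pos']))
im=imaging.camera('wrist'); cv2.imwrite('pics/w1.png',im[:,:,::-1])
for t in ['blue_case','blue_tab_pad','blue_lid_edge','blue_hinge']:
    print(t,[(np.round(x['centre'],3),round(x['confidence'],2)) for x in imaging.mark_of(t,'wrist')[:2]])
```

```text
2.1 [0.48728207 0.1513216  0.18342092] [[-9.33810171e-01 -3.57766470e-01  1.31035007e-03]
 [-3.57766392e-01  9.33811072e-01  3.01742343e-04]
 [-1.33157270e-03 -1.87029149e-04 -9.99999096e-01]] [1.25356454 0.32389318 0.49463709] 0.0038708145083448343
cam in tool [ 0.07896861  0.0001781  -0.1218957 ]
blue_case []
blue_tab_pad [(array([0.489, 0.156, 0.031]), 0.97)]
blue_lid_edge []
blue_hinge [(array([0.634, 0.216, 0.044]), 0.76)]
```

View pics/w1.png

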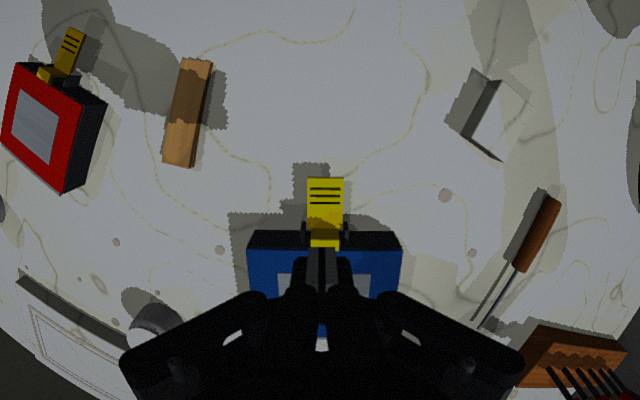

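The wrist view shows the tab centred at about (325,200), directly under the fingers, and the case squared up with the tool. Next I descend and press.

>>> {"op": "drive_tool", "data": {"increments": [[1, 2, -30, 0, 0, 0], [1, 2, -60, 0, 0, 0], [1, 2, -90, 0, 0, 0], [1, 2, -115, 0, 0, 0], [1, 2, -130, 0, 0, 0], [1, 2, -135, 0, 0, 0], [1, 2, -139, 0, 0, 0], [1, 2, -142, 0, 0, 0], [1, 2, -145, 0, 0, 0], [1, 2, -145, 0, 0, 0]]}}

```text
clock: 3.35
tcp_pos: [0.4872, 0.1566, 0.0389]
tool_rot: [[-0.934, -0.356, 0.001], [-0.356, 0.934, 0.002], [-0.002, 0.001, -1.0]]
ft_force: [-2.1, 2.5, 4.7]
gripper_width: -0.003
gripper_force: 2.5
```

Run:
```python
from workcell import ctrl, imaging
import cv2, numpy as np
im=imaging.camera('scene'); cv2.imwrite('pics/s2.png',cv2.resize(im[90:240,280:480,::-1],None,fx=3,fy=3))
s=ctrl.observe(); print(s['clock'],s['tcp_pos'],s['ft_force'])
for t in ['blue_tab_pad','blue_lid_edge']:
    print(t,[(np.round(x['centre'],3),round(x['confidence'],2)) for x in imaging.mark_of(t,'scene')[:2]])
```

```text
3.4 [0.48735798 0.15629448 0.03897648] [-2.18221736  2.58286922  5.01330736]
blue_tab_pad [(array([0.491, 0.154, 0.014]), 0.68)]
blue_lid_edge [(array([0.54 , 0.171, 0.082]), 0.55)]
```

View pics/s2.png

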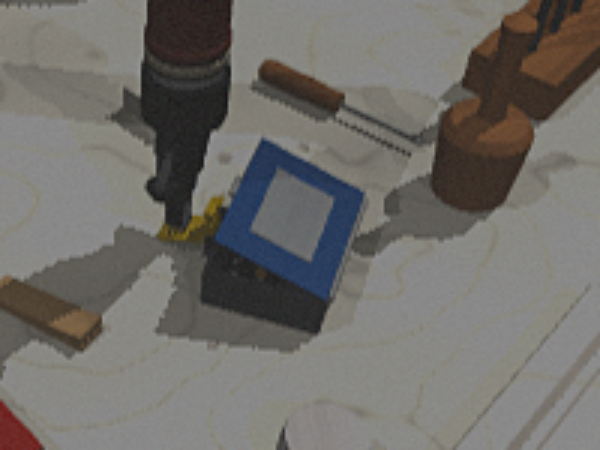

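The lid has sprung up: the blue plate is tilted, and the fingers are on the tab at about (185,230). I'll back off and up, clear of it.

>>> {"op": "drive_tool", "data": {"increments": [[-3, -1, 4, 0, 0, 0], [-8, -4, 12, 0, 0, 0], [-16, -7, 24, 0, 0, 0], [-24, -10, 38, 0, 0, 0], [-28, -12, 50, 0, 0, 0], [-28, -12, 55, 0, 0, 0], [-28, -12, 55, 0, 0, 0], [-28, -12, 55, 0, 0, 0], [-28, -12, 55, 0, 0, 0], [-28, -12, 55, 0, 0, 0]]}}

```text
clock: 4.5
tcp_pos: [0.4591, 0.1431, 0.0928]
tool_rot: [[-0.935, -0.355, -0.001], [-0.355, 0.935, -0.0], [0.001, 0.0, -1.0]]
ft_force: [-0.6, -0.5, -0.3]
gripper_width: -0.001
gripper_force: 0.0
```

Run:
```python
from workcell import ctrl, imaging
import cv2, numpy as np
for c in ['scene','top','wrist']:
    im=imaging.camera(c)
    if c=='scene': cv2.imwrite('pics/s3.png',cv2.resize(im[90:240,280:480,::-1],None,fx=3,fy=3))
    for t in ['blue_tab_pad','blue_lid_edge','blue_hinge']:
        print(c,t,[(np.round(x['centre'],3),round(x['confidence'],2)) for x in imaging.mark_of(t,c)[:2]])
s=ctrl.observe(); print(s['clock'],s['tcp_pos'],s['ft_force'])
```

```text
scene blue_tab_pad []
scene blue_lid_edge [(array([0.55 , 0.176, 0.102]), 0.6)]
scene blue_hinge [(array([0.633, 0.208, 0.043]), 0.61)]
top blue_tab_pad []
top blue_lid_edge [(array([0.549, 0.174, 0.1  ]), 0.97), (array([ 0.583,  0.187, -0.006]), 0.6)]
top blue_hinge [(array([0.63 , 0.214, 0.045]), 0.96)]
wrist blue_tab_pad [(array([ 0.587,  0.191, -0.002]), 0.51)]
wrist blue_lid_edge [(array([ 0.525, -0.196,  0.002]), 0.31)]
wrist blue_hinge [(array([ 0.524, -0.194,  0.002]), 0.64)]
5.1 [0.45927202 0.14306594 0.09331045] [-0.17036181  0.22984271 -0.01356141]
```

View pics/s3.png

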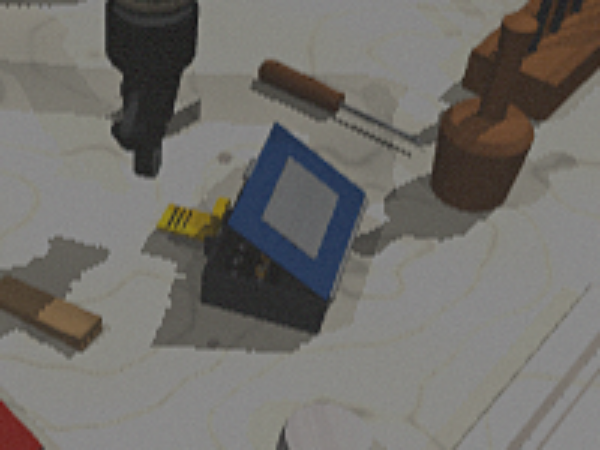

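The lid stands at about 0.55 rad, untouched, with its edge at (0.55,0.175,0.10), and the fingers are clear of it. I'll push along the arc.

>>> {"op": "drive_tool", "data": {"increments": [[23, 9, 0, 0, 0, 0], [47, 18, 0, 0, 0, 0], [65, 25, 0, 0, 0, 0], [75, 29, 7, 0, 0, 0], [84, 32, 17, 0, 0, 0], [93, 36, 27, 0, 0, 0], [103, 39, 35, 0, 0, 0], [112, 43, 42, 0, 0, 0], [121, 46, 47, 0, 0, 0], [131, 50, 50, 0, 0, 0]]}}

```text
clock: 6.1
tcp_pos: [0.59, 0.1928, 0.1436]
tool_rot: [[-0.935, -0.354, -0.001], [-0.354, 0.935, -0.001], [0.001, -0.0, -1.0]]
ft_force: [-0.7, -0.1, 0.7]
gripper_width: 0.003
gripper_force: 0.5
```

Run:
```python
from workcell import ctrl, imaging
import cv2, numpy as np
im=imaging.camera('scene'); cv2.imwrite('pics/s4.png',cv2.resize(im[90:240,280:480,::-1],None,fx=3,fy=3))
s=ctrl.observe(); print(s['clock'],s['tcp_pos'],s['ft_force'])
```

```text
6.15 [0.59224284 0.19385499 0.14405764] [ 2.155189   -0.449603    0.69885131]
```

View pics/s4.png

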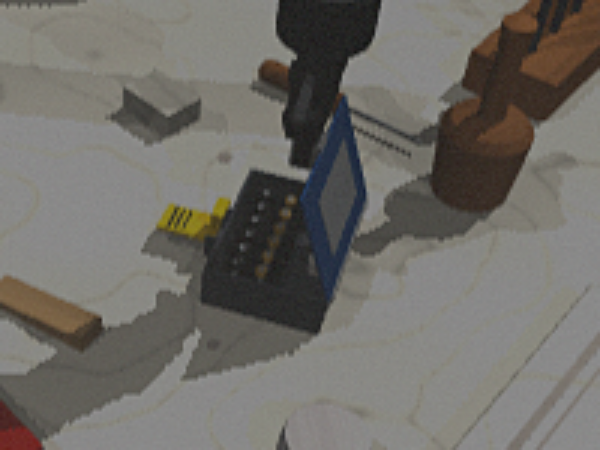

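The lid is nearly upright, riding on the fingers. I continue past vertical.

>>> {"op": "drive_tool", "data": {"increments": [[9, 3, 3, 0, 0, 0], [19, 7, 5, 0, 0, 0], [28, 11, 6, 0, 0, 0], [36, 14, 7, 0, 0, 0], [43, 16, 7, 0, 0, 0], [49, 19, 7, 0, 0, 0], [54, 21, 7, 0, 0, 0], [54, 21, 7, 0, 0, 0], [45, 17, 7, 0, 0, 0], [30, 11, 7, 0, 0, 0]]}}

```text
clock: 7.15
tcp_pos: [0.6205, 0.2042, 0.1501]
tool_rot: [[-0.935, -0.355, 0.001], [-0.355, 0.935, 0.0], [-0.001, 0.0, -1.0]]
ft_force: [-0.0, -0.4, 0.1]
gripper_width: -0.005
gripper_force: 0.0
```

>>> {"op": "drive_tool", "data": {"increments": [[-20, -8, 5, 0, 0, 0], [-50, -20, 15, 0, 0, 0], [-80, -30, 25, 0, 0, 0], [-110, -40, 40, 0, 0, 0], [-125, -45, 50, 0, 0, 0], [-125, -45, 50, 0, 0, 0], [-125, -45, 50, 0, 0, 0], [-125, -45, 50, 0, 0, 0], [-125, -45, 50, 0, 0, 0], [-125, -45, 50, 0, 0, 0]]}}

```text
clock: 8.15
tcp_pos: [0.4956, 0.1592, 0.1997]
tool_rot: [[-0.935, -0.355, -0.001], [-0.355, 0.935, -0.0], [0.001, 0.0, -1.0]]
ft_force: [0.2, 0.5, -0.2]
gripper_width: -0.002
gripper_force: 0.0
```

Run:
```python
from workcell import ctrl, imaging
import cv2, numpy as np
im=imaging.camera('scene'); cv2.imwrite('pics/s5.png',im[:,:,::-1])
for t in ['blue_lid_edge','blue_hinge','wax_tin','mallet','wedge','offcut','cup']:
    print(t,[(np.round(x['centre'],3),round(x['confidence'],2)) for x in imaging.mark_of(t,'scene')[:2]])
s=ctrl.observe(); print(s['clock'],s['tcp_pos'],s['ft_force'])
```

```text
blue_lid_edge [(array([0.67 , 0.22 , 0.146]), 0.67)]
blue_hinge [(array([0.634, 0.208, 0.042]), 0.95)]
wax_tin [(array([0.749, 0.012, 0.001]), 0.8), (array([ 0.463, -0.005, -0.   ]), 0.53)]
mallet [(array([ 0.662,  0.406, -0.003]), 0.8)]
wedge [(array([ 0.465, -0.007, -0.   ]), 0.89)]
offcut [(array([0.353, 0.294, 0.002]), 0.61)]
cup [(array([ 0.709, -0.362,  0.001]), 0.8), (array([ 0.349,  0.293, -0.002]), 0.58)]
8.55 [0.49526401 0.15905636 0.20027348] [-0.10195374 -0.32591584  0.39607942]
```

View pics/s5.png

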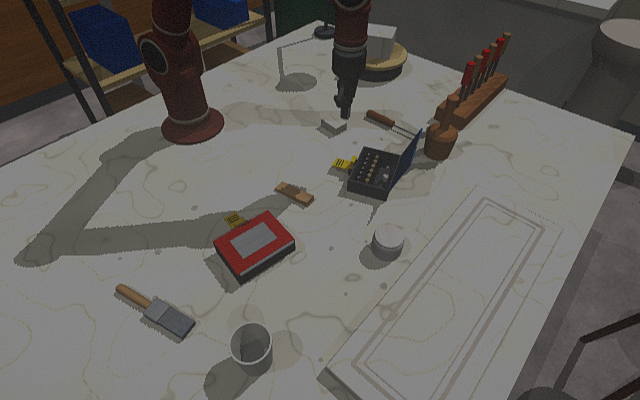

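The lid at (410,152) leans back at about 1.9 rad (edge 38 mm behind the hinge and 104 mm above it). The red case is shut, nothing else has moved, and the arm is clear. I'll hand in.

```bash
python3 -c "
from workcell import order
print(order.hand_in())"
```

```text
the job is handed in; nothing more can be done
None
```

The blue case is open, its lid resting back at about 1.9 rad; the red case is shut, the bystanders I checked have not moved, and the job is handed in (no verdict was returned).

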